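# Hang a keyhole headset hanger on the two pins of a desk stand

### The arm

A 7-joint arm with a two-finger parallel gripper is mounted at the origin on a cart in front of the work surface, level with it; the furniture and walls round the work are solid. World frame = base frame: x ahead of the robot, y to its left, z up, the work surface at z = 0. Lengths are in m, angles in rad, forces in N, time in s.
With the tool pointing down it reaches from about 0.425 to 0.925 m from the base axis. Payload 6.8 kg.
Tool frame: the origin (TCP) lies between the finger pads; the fingertips stand r.tcp_to_tips ahead of it and the grasp point (between the pads) lies 3 mm ahead of it (r.tcp_to_tips is the distance from the TCP to the fingertips, in m); z points along the fingers, y is the line along which they close (so a half turn about z gives the same grasp; the last joint's range is limited). The gripper opens to 85 mm and grips with 20 to 120 N. Pads are 22 mm wide; open, the fingers measure 114 mm over their backs; the gripper's body (76 mm by 85 mm) begins 54 mm behind the grasp point. The pads swing forward as they close: fully open they stand 13 mm farther back than shut.
Start: joints at [-1.354, 0.477, 0.022, 1.555, -0.011, 1.109, -0.083], TCP at [0.215, 0.64, 0.231] pointing down, gripper open.
Joint ranges: [-2.96, 2.96], [-0.34, 2.1], [-1.41, 1.46], [0.24, 2.44], [-1.37, 4.51], [0.17, 1.92], [-2.96, 2.96]. Speed limits (rad/s): [2.39, 2.39, 3.14, 3.14, 3.14, 3.14, 3.14].

### API

Orientations are given as a rotation vector (axis times angle).
In Python, from bench import r gives the robot as it stands. The module is installed in compiled form; this text tells all that it offers.
- The arm moves only by the tool step_arm, never from a script. Its argument "moves" is a list of rows, each an object of numbers: "rx", "ry", "rz": the turn, a rotation vector about the tool's x, y, z in degrees; "dx", "dy", "dz": the shift along the tool's x, y, z in mm; "gripper": the opening, from -1 (shut) to 1 (fully open). In form: [{"rx": .., "ry": .., "rz": .., "dx": .., "dy": .., "dz": .., "gripper": ..}, ...]. A call has 1 to 20 rows; each row shifts and turns the commanded pose from where the row before left it, along the tool's axes as they then stand; what a row does not reach is not made up. A row lasts 1/8 s, in which the tool goes at most 62.5 mm and 10.7 degrees, less where a joint would pass 70% of its speed; a pose out of reach is approached as far as the arm can. A call is refused whole if a number of a shift passes 62.5 or a number of a turn 10.7, either way. A call with a gripper value outside its range is refused whole. The fingers move at their own pace and stop on an object; "grip_force" is the grip in N (left out, the last holds). Time passes only in rows, so rows that do not move let the fingers close. It gives the time, the measured TCP pose, the force, the opening and the grip force at its end, in the units of the state.
- r.get_obs(): the state, without advancing time (a new reading comes with each control period).
- r.grab_frame(name): name is "scene" or "top" or "wrist"; returns the picture (420x560x3 uint8, blue, green, red); there is no depth.
- r.camera_info(name): a dict with "mtx" (3x3 intrinsics, pixels), "D" ([k1, k2, p1, p2, k3] as OpenCV has them; the pictures are not rectified), "rvec" (rotation vector, rad) and "tvec" (3), from world to camera coordinates, as OpenCV has them. Camera axes: x right, y down, z forward; pixel columns grow to the right and rows downward; lengths in m; the calibration is good to about 2 mm. A picture is of the moment at which its call begins: read the wrist's pose just before it. camera_info takes no time and is no camera call; for the wrist camera it gives the pose at the moment of the call.
- r.hand_in(): hands the job in; it is judged then, once.
The state is a dict: "clock": time; "joints": joint angles; "qvel": joint speeds; "tau": joint torques, N m; "tcp_pos": TCP position; "orientation": TCP orientation; "contact_force": force on the tool from outside, world axes, zero at the start; "moment": the same for the moment, N m; "grip_width": finger opening in m; "gripper_force": force on a finger pad.
Only numpy, scipy, OpenCV 4.12 (cv2) and the standard library are available. Lean on these libraries where they do the work, as an engineer would, in place of code of your own. Each camera call takes 0.05 s, during which the arm holds its last target. There are 200 camera calls.

### The job

Hang the metal headset hanger on the desk stand: put both its keyholes over the two pin heads at once, press it back gently against the stand's sprung pad and, still pressing, slide it straight down until both pins are at the very top of their slots, then let go of it so that it hangs level and locked behind both heads. The pin rail can be set nearer or farther, and by how much is not known, so go by feel and never force it: keep well under 25 N at the hand. Leave the other things on the desk where they are.

Things in the scene. Friction and masses are not known exactly. Their poses are not given: they have to be found in the camera images.
- hanger_arm (a point): Middle of the arm of the loose metal headset hanger (0.16 kg): grasp here, across y. Axes: x from arm tip to plate, y along plate, z up. It starts upright on the desk, this point 24 mm above its underside. Arm 12 mm thick (y), 36 mm high from the underside up, 75 mm long, towards -x of the plate; its tip (x -43 to -35 mm from here) is a lip 52 mm high. Plate front face at x +30, back face +35 mm.
- key_mid (a point): On the hanger, midway between the centres of the wide openings of its two keyholes, in mid-plate: 22.5 mm above the underside, 32.5 mm to +x of the arm's middle. Keyholes through the plate at y +-38 mm: wide opening 17 mm across; above it, past sloped shoulders, a slot 8 mm wide ending 19 mm above this point. A pin at the slot's top has its axis 16 mm above this point: fully hung is 16 mm lower than over-the-heads.
- pin_mid (a point): On the stand, midway between its two pin axes, in the front face of the grey pin rail AT ITS MIDDLE SETTING, 165 mm above the desk; x into the stand, y along the rail, z up. The rail may be set up to 22 mm nearer (-x) or farther: not reported, fixed during work. Two level steel pins at y +-38 mm point to -x: neck 6 mm thick to 8 mm from the real face, then a 13 mm head with tapered nose ending 17 mm from it.
- pad_mid (a point): Front centre of the rubber pad between the pins, with the rail at its middle setting (it moves with the rail). 36 mm wide, 20 high, 6 mm proud of the rail face. Sprung: yields from 3 N, then 1 N per mm. Pressed in over 3 mm (6 N) the plate is clear behind the heads; at 6 mm (9 N) it meets the hard face; slide at 7 to 8 N. It then holds the plate by friction. A hard, unsprung stop: heads not in the openings.
- hanger: The headset hanger; origin on its underside below the plate's back face, axes as for its arm's middle. Plate upright, 124 mm (y) x 66 mm (z) x 5 mm.
- stand: The dark desk stand, fixed: foot 160 mm wide, 12 mm high, from 45 mm before to 65 mm behind the origin, which lies on its underside; upright panel 150 mm wide, 192 mm high, axes as for the pins' point, which lies 46 mm to -x and 165 mm up.
- pen: Bystander, not to be disturbed: green click pen, 132 mm long.
- tape: Bystander, not to be disturbed: roll of brown tape lying flat, 100 mm across, 25 mm high.
- glue: Bystander, not to be disturbed: white glue stick with a green cap, lying, 91 mm long.
- eraser: Bystander, not to be disturbed: black block, 22x48x16 mm.
- sleeve: Bystander, not to be disturbed: blue-grey flanged sleeve standing upright, 54 mm across, 69 mm high.
- rook: Bystander, not to be disturbed: white chess rook, 74 mm across its foot, 67 mm high.
Not all that is in view belongs to the job. Of the things that look like the hanger, take the one that is farthest to the robot's right at the start.

How it is judged:
At the end, for the whole second after the job is handed in: The hanger hangs at rest on the stand alone with both pins at the top of their slots, behind both heads: its height within 2.5 mm of fully seated, centred within 2.5 mm sideways, level and square to the rail within 0.06 rad, released (z of hanger_arm in the frame of pin_mid between -0.017 and -0.012 m and y of hanger_arm in the frame of pin_mid between -0.0025 and 0.0025 m and x of hanger_arm in the frame of pin_mid between -0.063 and -0.013 m and angle between hanger_arm's own z axis and vertical below 0.06 rad and angle between the x axis of hanger_arm and the x axis of pin_mid, either way round below 0.06 rad and contact force between hanger and stand above 0.5 N and linear speed of hanger below 0.01 m/s); the robot touches nothing.
It fails at once if the hanger is forced against the stand: all contact forces between them add up to more than 35 N (about 25 N at the hand) (contact force between hanger and stand above 35 N).
It fails at once if a bystander (pen, tape, glue stick, eraser, sleeve or rook) is moved by more than 30 mm (distance of any of pen, tape, glue, eraser, sleeve, rook from where it was at the start of the episode above 0.03 m).
It also fails if it takes over 61 s, if anything falls off the work surface, if the arm or the gripper's body presses on something with over 40 N, if the wrist force passes 120 N, or if a joint passes its speed limit or range.

## Working session

There is one attempt and no reset: what is moved stays moved. The work goes in short steps, Python scripts to look and compute and a tool call to move; the robot and the scene stay as the last step left them, time stands still between calls to the robot, and variables do not carry over. Pictures are saved under pics/ and viewed, at most 10 in all, crops included, and the job is handed in when it is done.

Besides the shell and the picture viewer there is one more tool, called after "Emit:" by a JSON object that holds its "fn" and its "kwargs", one argument or row to a line. step_arm: Moves the arm, as the interface text tells. Its arguments: {"type":"object","properties":{"moves":{"type":"array","items":{"type":"object","properties":{"rx":{"type":"number"},"ry":{"type":"number"},"rz":{"type":"number"},"dx":{"type":"number"},"dy":{"type":"number"},"dz":{"type":"number"},"gripper":{"type":"number"}}}},"grip_force":{"type":"number"}},"required":["moves"]}

```bash
mkdir -p pics; python3 - <<'E'
from bench import r
import cv2,numpy as np
o=r.get_obs();print({k:np.round(v,3).tolist() for k,v in o.items()},r.tcp_to_tips)
for n in("scene","top"):
    cv2.imwrite(f"pics/{n}0.png",r.grab_frame(n))
    c=r.camera_info(n);R=cv2.Rodrigues(c["rvec"])[0];print(n,np.round(c["mtx"],1).tolist(),c["D"],"pos",np.round(-R.T@c["tvec"],3),"R",np.round(R,2).tolist())
E
```

```text
{'clock': 0.0, 'joints': [-1.354, 0.478, 0.022, 1.556, -0.012, 1.109, -0.083], 'qvel': [-0.0, 0.001, 0.0, 0.001, 0.001, -0.002, -0.0], 'tau': [0.0, -59.646, 1.608, -28.12, 0.012, 0.009, 0.0], 'tcp_pos': [0.215, 0.639, 0.23], 'orientation': [-0.508, -3.1, 0.003], 'contact_force': [-0.684, 0.467, 0.563], 'moment': [0.024, 0.046, 0.001], 'gripper_force': 0.0, 'grip_width': 0.085} 0.022
scene [[514.1, 0.0, 277.4], [0.0, 514.1, 208.1], [0.0, 0.0, 1.0]] [0.00772549 0.         0.         0.         0.        ] pos [-0.184 -0.945  0.735] R [[0.83, -0.56, -0.02], [-0.26, -0.35, -0.9], [0.49, 0.75, -0.44]]
top [[421.8, 0.0, 283.7], [0.0, 421.8, 217.2], [0.0, 0.0, 1.0]] [0.04280398 0.         0.         0.         0.        ] pos [0.424 0.147 1.018] R [[0.0, -1.0, -0.0], [-0.99, -0.0, -0.14], [0.14, 0.0, -0.99]]
```

View pics/scene0.png

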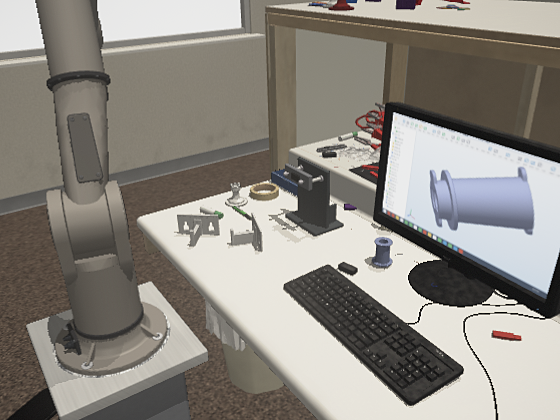

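View pics/top0.png

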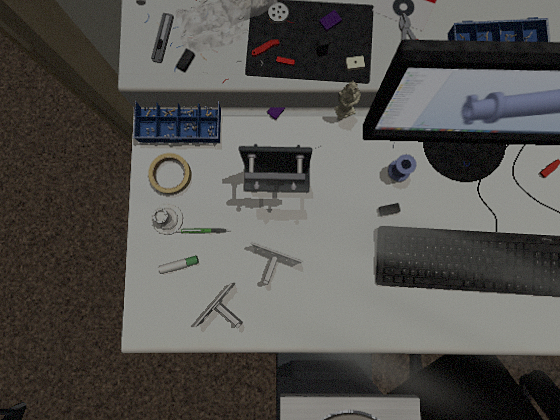

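```bash
python3 - <<'E'
import cv2,numpy as np
t=cv2.imread("pics/top0.png");s=cv2.imread("pics/scene0.png")
a=cv2.resize(t[135:305,215:325],None,fx=3.5,fy=3.5,interpolation=cv2.INTER_CUBIC)
b=cv2.resize(s[140:260,220:350],None,fx=3,fy=3,interpolation=cv2.INTER_CUBIC)
o=np.zeros((600,800,3),np.uint8);o[:a.shape[0],:a.shape[1]]=a;o[:b.shape[0],400:400+b.shape[1]]=b
cv2.imwrite("pics/c1.png",o)
E
```

```text
(no output)
```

View pics/c1.png

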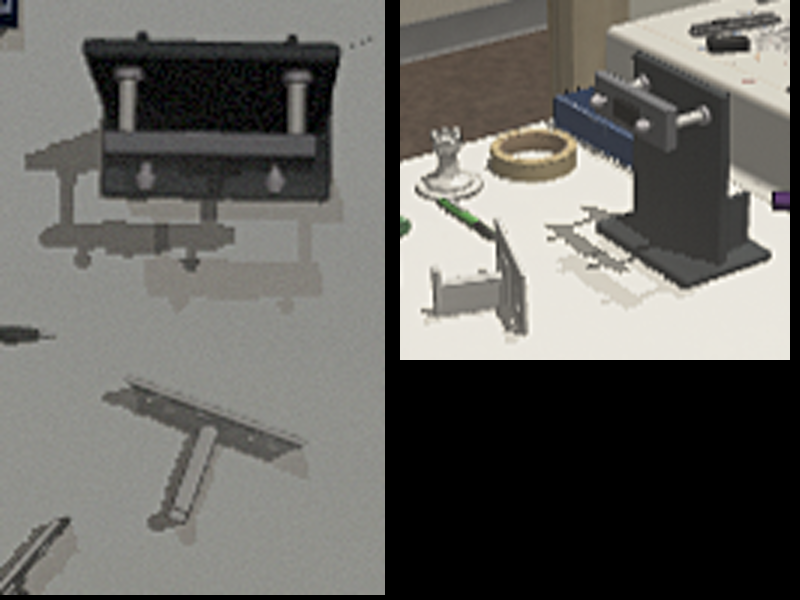

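```bash
cat > h.py <<'E'
import cv2,numpy as np
from bench import r
def ray(c,uv):
    R=cv2.Rodrigues(np.array(c["rvec"]))[0]
    p=cv2.undistortPoints(np.array([[uv]],float),c["mtx"],np.array(c["D"]))[0,0]
    return -R.T@np.ravel(c["tvec"]),R.T@np.array([p[0],p[1],1])
def onz(c,uv,z):
    o,d=ray(c,uv);return o+d*(z-o[2])/d[2]
def tri(c1,u1,c2,u2):
    A=[];b=[]
    for c,u in((c1,u1),(c2,u2)):
        o,d=ray(c,u);d=d/np.linalg.norm(d);P=np.eye(3)-np.outer(d,d);A.append(P);b.append(P@o)
    return np.linalg.lstsq(np.vstack(A),np.hstack(b),rcond=None)[0]
E
python3 - <<'E'
from h import *
np.set_printoptions(precision=4,suppress=True)
t=r.camera_info("top");s=r.camera_info("scene")
C=lambda x,y:(215+x/3.5-.36,135+y/3.5-.36)
S=lambda x,y:(220+(x-400)/3-.33,140+y/3-.33)
for a,b in(((147,180),(599,101)),((276,180),(643,127))):
    print("head",onz(t,C(*a),.165),tri(t,C(*a),s,S(*b)))
print("rail front top",onz(t,C(102,154),.18),onz(t,C(317,154),.18))
print("panel top",[onz(t,C(*a),.192) for a in((86,44),(340,44))])
print("foot front",[onz(t,C(*a),.012) for a in((103,198),(331,198))])
a,b=[onz(t,C(*a),.066) for a in((128,378),(302,443))];print("plate",a,b,np.linalg.norm(b-a),(a+b)/2,np.arctan2((a-b)[1],(a-b)[0])*57.3-90)
print("arm lip",onz(t,C(177,517),.052),"root",onz(t,C(210,430),.036))
E
```

```text
head [0.6059 0.2045 0.165 ] [0.606  0.2042 0.1663]
head [0.606  0.1285 0.165 ] [0.6053 0.1289 0.1649]
rail front top [0.618  0.2297 0.18  ] [0.6182 0.105  0.18  ]
panel top [array([0.68  , 0.2387, 0.192 ]), array([0.6803, 0.0921, 0.192 ])]
foot front [array([0.6257, 0.2452, 0.012 ]), array([0.626 , 0.0871, 0.012 ])]
plate [0.4966 0.222  0.066 ] [0.4551 0.1098 0.066 ] 0.11959650351571194 [0.4759 0.1659 0.066 ] -20.285321665628473
arm lip [0.4079 0.1902 0.052 ] root [0.4645 0.1696 0.036 ]
```

Emit:
{"fn": "step_arm", "kwargs": {
  "moves": [
    {"dx": -30.5, "dy": -30.3},
    {"dx": -30.5, "dy": -30.3},
    {"dx": -30.5, "dy": -30.3},
    {"dx": -30.5, "dy": -30.3},
    {"dx": -30.5, "dy": -30.3},
    {"dx": -30.5, "dy": -30.3},
    {"dx": -30.5, "dy": -30.3},
    {"dx": -30.5, "dy": -30.3},
    {"dx": -30.5, "dy": -30.3},
    {"dx": -30.5, "dy": -30.3},
    {"dx": -30.5, "dy": -30.3},
    {"dx": -30.5, "dy": -30.3, "rz": 1.6},
    {"dz": 20},
    {}
  ]
}}

```text
invalid input at $.moves[0]: expected keys rx, ry, rz, dx, dy, dz, gripper
```

```bash
python3 - <<'E'
from h import *
o=r.get_obs();print(o["clock"],o["tcp_pos"],o["orientation"],o["contact_force"])
c=r.camera_info("wrist");print({k:np.round(v,4).tolist() for k,v in c.items()})
np.save("w1.npy",c,allow_pickle=True)
cv2.imwrite("pics/w1.png",r.grab_frame("wrist"))
E
```

```text
0.1 [0.21525152 0.6392017  0.23043984] [-5.07947369e-01 -3.10008063e+00  2.55869567e-03] [-0.57136985  0.72336802  0.09536177]
{'mtx': [[302.0658, 0.0, 278.032], [0.0, 302.0658, 207.5444], [0.0, 0.0, 1.0]], 'D': [-0.0586, 0.0, 0.0, 0.0, 0.0], 'rvec': [-2.3238, -1.6696, -0.273], 'tvec': [-0.6743, -0.0418, 0.3815]}
```

View pics/w1.png

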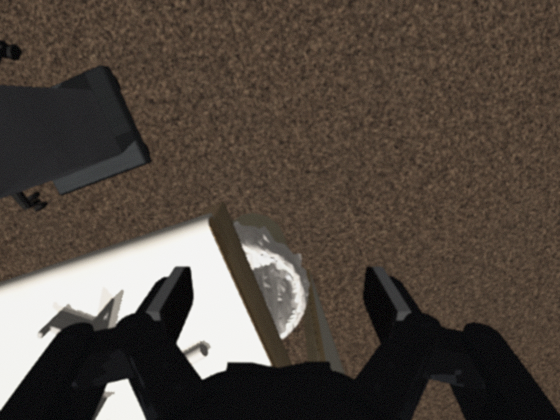

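The move was refused because every key is required. The wrist view still shows the start pose: floor, with the desk edge at about (220,210). I'll resend with all keys.

Emit:
{"fn": "step_arm", "kwargs": {
  "moves": [
    {"dx": -30.5, "dy": -30.3, "dz": 0, "rx": 0, "ry": 0, "rz": 0, "gripper": 1},
    {"dx": -30.5, "dy": -30.3, "dz": 0, "rx": 0, "ry": 0, "rz": 0, "gripper": 1},
    {"dx": -30.5, "dy": -30.3, "dz": 0, "rx": 0, "ry": 0, "rz": 0, "gripper": 1},
    {"dx": -30.5, "dy": -30.3, "dz": 0, "rx": 0, "ry": 0, "rz": 0, "gripper": 1},
    {"dx": -30.5, "dy": -30.3, "dz": 0, "rx": 0, "ry": 0, "rz": 0, "gripper": 1},
    {"dx": -30.5, "dy": -30.3, "dz": 0, "rx": 0, "ry": 0, "rz": 0, "gripper": 1},
    {"dx": -30.5, "dy": -30.3, "dz": 0, "rx": 0, "ry": 0, "rz": 0, "gripper": 1},
    {"dx": -30.5, "dy": -30.3, "dz": 0, "rx": 0, "ry": 0, "rz": 0, "gripper": 1},
    {"dx": -30.5, "dy": -30.3, "dz": 0, "rx": 0, "ry": 0, "rz": 0, "gripper": 1},
    {"dx": -30.5, "dy": -30.3, "dz": 0, "rx": 0, "ry": 0, "rz": 0, "gripper": 1},
    {"dx": -30.5, "dy": -30.3, "dz": 0, "rx": 0, "ry": 0, "rz": 0, "gripper": 1},
    {"dx": -30.5, "dy": -30.3, "dz": 0, "rx": 0, "ry": 0, "rz": 1.6, "gripper": 1},
    {"dx": 0, "dy": 0, "dz": 20, "rx": 0, "ry": 0, "rz": 0, "gripper": 1},
    {"dx": 0, "dy": 0, "dz": 0, "rx": 0, "ry": 0, "rz": 0, "gripper": 1}
  ]
}}

```text
clock: 1.9
tcp_pos: [0.4453, 0.1775, 0.2102]
orientation: [-0.552, -3.09, 0.003]
contact_force: [0.5, 0.7, 0.2]
grip_width: 0.0854
gripper_force: 0.0
```

```bash
python3 - <<'E'
from h import *
o=r.get_obs();print(o["clock"],o["tcp_pos"],o["orientation"],o["contact_force"],o["joints"])
c=r.camera_info("wrist");np.save("w1.npy",c,allow_pickle=True)
cv2.imwrite("pics/w2.png",r.grab_frame("wrist"))
E
```

```text
1.9 [0.44529151 0.17752371 0.21023614] [-5.52161142e-01 -3.09036673e+00  3.00947777e-03] [0.49238445 0.71041518 0.15911197] [-0.73729378  0.17825084  0.25723947  2.04505054 -0.05625588  0.9277819
  0.76711633]
```

View pics/w2.png

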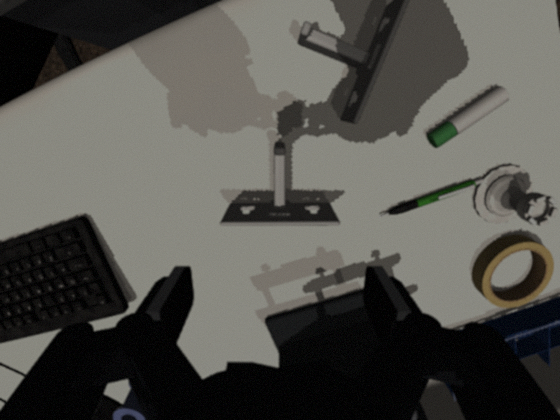

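```bash
python3 - <<'E'
from h import *
np.set_printoptions(precision=4,suppress=True)
c=np.load("w1.npy",allow_pickle=True).item()
print(ray(c,(280,210))[0])
a,b=[onz(c,u,.066) for u in((221,223),(340,223))]
m=(a+b)/2;n=np.array([-(b-a)[1],(b-a)[0],0]);print(a,b,np.linalg.norm(a-b),m,np.degrees(np.arctan2((b-a)[0],(b-a)[1])))
for u in((279,146),(279,141)):print("lip",onz(c,u,.052))
print("arm",[onz(c,u,.036) for u in((273,180),(285,180))])
E
```

```text
[0.368  0.2069 0.3529]
[0.454 0.112 0.066] [0.4961 0.2262 0.066 ] 0.12170785849728986 [0.4751 0.1691 0.066 ] 20.21313719900887
lip [0.4032 0.1939 0.052 ]
lip [0.3986 0.1956 0.052 ]
arm [array([0.4368, 0.1747, 0.036 ]), array([0.4413, 0.1868, 0.036 ])]
```

The wrist view shows the right-hand hanger under the gripper: plate edge (221,223)–(340,223), arm along column 279. It is aligned with the tool to within about 1 mm, so I'll descend and grasp.

Emit:
{"fn": "step_arm", "kwargs": {
  "grip_force": 60,
  "moves": [
    {"dx": 0, "dy": 1, "dz": 26, "rx": 0, "ry": 0, "rz": 0, "gripper": 1},
    {"dx": 0, "dy": 0, "dz": 30, "rx": 0, "ry": 0, "rz": 0, "gripper": 1},
    {"dx": 0, "dy": 0, "dz": 30, "rx": 0, "ry": 0, "rz": 0, "gripper": 1},
    {"dx": 0, "dy": 0, "dz": 30, "rx": 0, "ry": 0, "rz": 0, "gripper": 1},
    {"dx": 0, "dy": 0, "dz": 25, "rx": 0, "ry": 0, "rz": 0, "gripper": 1},
    {"dx": 0, "dy": 0, "dz": 20, "rx": 0, "ry": 0, "rz": 0, "gripper": 1},
    {"dx": 0, "dy": 0, "dz": 12, "rx": 0, "ry": 0, "rz": 0, "gripper": 1},
    {"dx": 0, "dy": 0, "dz": 8, "rx": 0, "ry": 0, "rz": 0, "gripper": 1},
    {"dx": 0, "dy": 0, "dz": 0, "rx": 0, "ry": 0, "rz": 0, "gripper": 1},
    {"dx": 0, "dy": 0, "dz": 0, "rx": 0, "ry": 0, "rz": 0, "gripper": -1},
    {"dx": 0, "dy": 0, "dz": 0, "rx": 0, "ry": 0, "rz": 0, "gripper": -1},
    {"dx": 0, "dy": 0, "dz": 0, "rx": 0, "ry": 0, "rz": 0, "gripper": -1},
    {"dx": 0, "dy": 0, "dz": 0, "rx": 0, "ry": 0, "rz": 0, "gripper": -1},
    {"dx": 0, "dy": 0, "dz": 0, "rx": 0, "ry": 0, "rz": 0, "gripper": -1},
    {"dx": 0, "dy": 0, "dz": 0, "rx": 0, "ry": 0, "rz": 0, "gripper": -1},
    {"dx": 0, "dy": 0, "dz": 0, "rx": 0, "ry": 0, "rz": 0, "gripper": -1},
    {"dx": 0, "dy": 0, "dz": 0, "rx": 0, "ry": 0, "rz": 0, "gripper": -1}
  ]
}}

```text
clock: 4.08
tcp_pos: [0.4467, 0.1793, 0.0306]
orientation: [0.552, 3.093, 0.0]
contact_force: [-1.9, -0.6, 5.0]
grip_width: 0.0097
gripper_force: 58.8
```

Emit:
{"fn": "step_arm", "kwargs": {
  "moves": [
    {"dx": 0, "dy": 0, "dz": -10, "rx": 0, "ry": 0, "rz": 0, "gripper": -1},
    {"dx": 0, "dy": 0, "dz": -20, "rx": 0, "ry": 0, "rz": 0, "gripper": -1},
    {"dx": 0, "dy": 0, "dz": -22.5, "rx": 0, "ry": 0, "rz": -4, "gripper": -1},
    {"dx": 0, "dy": 0, "dz": -22.5, "rx": 0, "ry": 0, "rz": -4, "gripper": -1},
    {"dx": 0, "dy": 0, "dz": -22.5, "rx": 0, "ry": 0, "rz": -4, "gripper": -1},
    {"dx": 0, "dy": 0, "dz": -22.5, "rx": 0, "ry": 0, "rz": -4, "gripper": -1},
    {"dx": 0, "dy": 0, "dz": -22.5, "rx": 0, "ry": 0, "rz": -4.2, "gripper": -1},
    {"dx": 0, "dy": -12.5, "dz": 0, "rx": 0, "ry": 0, "rz": 0, "gripper": -1},
    {"dx": -20, "dy": 0, "dz": 0, "rx": 0, "ry": 0, "rz": 0, "gripper": -1},
    {"dx": -20, "dy": 0, "dz": 0, "rx": 0, "ry": 0, "rz": 0, "gripper": -1},
    {"dx": -20, "dy": 0, "dz": 0, "rx": 0, "ry": 0, "rz": 0, "gripper": -1},
    {"dx": -20, "dy": 0, "dz": 0, "rx": 0, "ry": 0, "rz": 0, "gripper": -1},
    {"dx": 0, "dy": 0, "dz": 0, "rx": 0, "ry": 0, "rz": 0, "gripper": -1},
    {"dx": 0, "dy": 0, "dz": 0, "rx": 0, "ry": 0, "rz": 0, "gripper": -1}
  ]
}}

```text
clock: 5.82
tcp_pos: [0.5253, 0.1659, 0.1718]
orientation: [-0.002, -3.139, 0.002]
contact_force: [-0.1, -0.1, -2.0]
grip_width: 0.0098
gripper_force: 58.9
```

```bash
python3 - <<'E'
from h import *
o=r.get_obs();print(o["clock"],o["tcp_pos"],o["orientation"],o["contact_force"])
c=r.camera_info("wrist");np.save("w3.npy",c,allow_pickle=True)
w=r.grab_frame("wrist");t=r.grab_frame("top");s=r.grab_frame("scene")
for n,i in(("w3",w),("t3",t),("s3",s)):cv2.imwrite(f"pics/{n}.png",i)
a=cv2.resize(t[140:260,225:325],None,fx=3.5,fy=3.5,interpolation=cv2.INTER_CUBIC)
b=cv2.resize(s[120:260,230:360],None,fx=3,fy=3,interpolation=cv2.INTER_CUBIC)
w=cv2.resize(w[150:330,150:430],None,fx=1,fy=1)
o=np.zeros((600,800,3),np.uint8);o[:420,:350]=a;o[:420,400:790]=b;o[420:600,:280]=w
cv2.imwrite("pics/c3.png",o)
E
```

```text
5.825 [0.52526191 0.16589887 0.1717947 ] [-2.14650223e-03 -3.13931391e+00  1.65637715e-03] [-0.12069011 -0.14590531 -1.95122539]
```

View pics/c3.png

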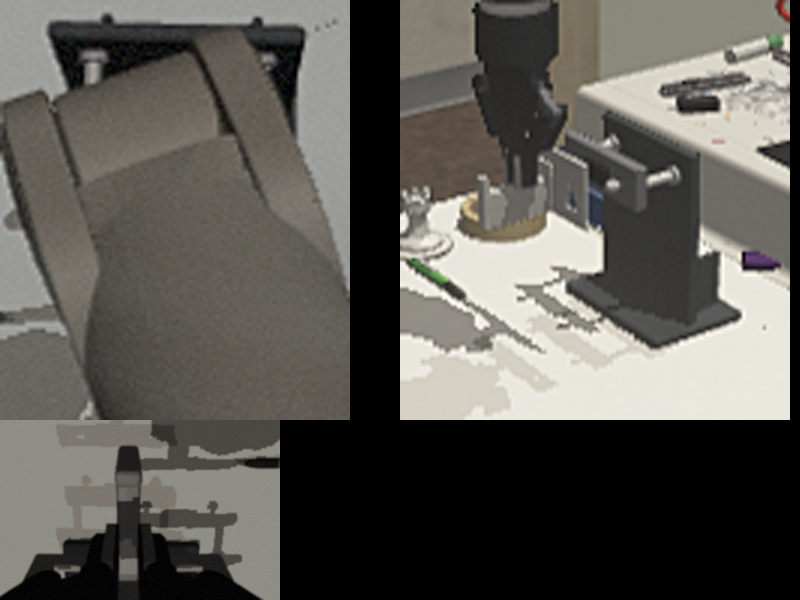

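The view shows the hanger held level and square, with its plate about 40 mm ahead of the pin heads. The right head is at scene crop (613,184). I'll check the held plate's predicted corners against the picture.

```bash
python3 - <<'E'
from h import *
np.set_printoptions(precision=1,suppress=True)
s=r.camera_info("scene");im=cv2.imread("pics/s3.png")
A=np.array([.5253,.1659,.1652])
P={n:A+np.array(v) for n,v in dict(topR=(.03,-.062,.042),botR=(.03,-.062,-.024),topRb=(.035,-.062,.042),keyR=(.03,-.038,-.0015),slotR=(.03,-.038,.0175),lipTop=(-.043,-.006,.028)).items()}
P["headR"]=np.array([.603,.1287,.165])
q={n:cv2.projectPoints(p,s["rvec"],s["tvec"],s["mtx"],s["D"])[0].ravel() for n,p in P.items()};print(q)
c=cv2.resize(im[155:210,255:320],None,fx=10,fy=10,interpolation=cv2.INTER_NEAREST)
for n,(u,v) in q.items():cv2.circle(c,(int((u-255+.5)*10),int((v-155+.5)*10)),4,(0,0,255),-1)
cv2.imwrite("pics/c4.png",c)
E
```

```text
{'topR': array([291.4, 174.8]), 'botR': array([291.7, 197.1]), 'topRb': array([292.9, 174.4]), 'keyR': array([286.6, 186.8]), 'slotR': array([286.5, 180.4]), 'lipTop': array([257.6, 179.5]), 'headR': array([300.3, 182.1])}
```

View pics/c4.png

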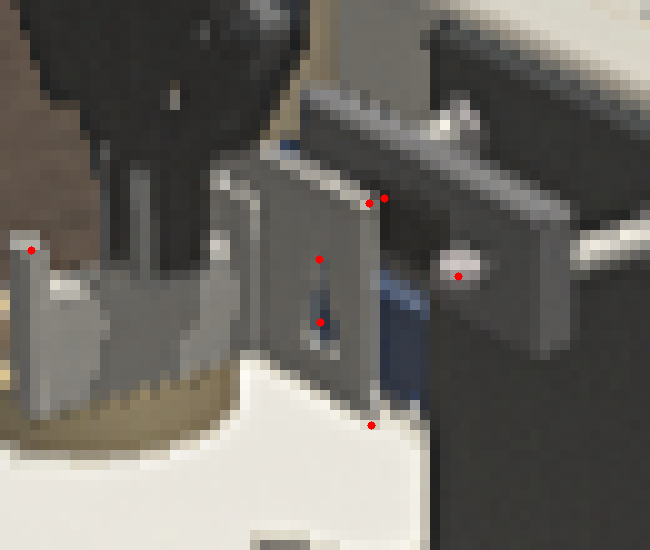

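Predicted plate points and the head agree with the picture to about 1 px, with the same bias on both, so the relative alignment is good. I'll approach.

Emit:
{"fn": "step_arm", "kwargs": {
  "moves": [
    {"dx": -10, "dy": 0.6, "dz": -1.3, "rx": 0, "ry": 0, "rz": 0, "gripper": -1},
    {"dx": -10, "dy": 0, "dz": 0, "rx": 0, "ry": 0, "rz": 0, "gripper": -1},
    {"dx": -8, "dy": 0, "dz": 0, "rx": 0, "ry": 0, "rz": 0, "gripper": -1},
    {"dx": -4, "dy": 0, "dz": 0, "rx": 0, "ry": 0, "rz": 0, "gripper": -1},
    {"dx": 0, "dy": 0, "dz": 0, "rx": 0, "ry": 0, "rz": 0, "gripper": -1},
    {"dx": 0, "dy": 0, "dz": 0, "rx": 0, "ry": 0, "rz": 0, "gripper": -1}
  ]
}}

```text
clock: 6.72
tcp_pos: [0.5583, 0.1673, 0.174]
orientation: [-0.0, -3.141, 0.0]
contact_force: [-0.3, 0.1, -1.9]
grip_width: 0.0095
gripper_force: 58.9
```

Emit:
{"fn": "step_arm", "kwargs": {
  "moves": [
    {"dx": -2, "dy": -0.7, "dz": 0.8, "rx": 0, "ry": 0, "rz": 0, "gripper": -1},
    {"dx": -2, "dy": 0, "dz": 0, "rx": 0, "ry": 0, "rz": 0, "gripper": -1},
    {"dx": -2, "dy": 0, "dz": 0, "rx": 0, "ry": 0, "rz": 0, "gripper": -1},
    {"dx": 0, "dy": 0, "dz": 0, "rx": 0, "ry": 0, "rz": 0, "gripper": -1}
  ]
}}

```text
clock: 7.22
tcp_pos: [0.5648, 0.1667, 0.1733]
orientation: [0.0, 3.141, 0.0]
contact_force: [-0.2, -0.8, -1.4]
grip_width: 0.0093
gripper_force: 58.9
```

Emit:
{"fn": "step_arm", "kwargs": {
  "moves": [
    {"dx": -2, "dy": 0, "dz": 0, "rx": 0, "ry": 0, "rz": 0, "gripper": -1},
    {"dx": -2, "dy": 0, "dz": 0, "rx": 0, "ry": 0, "rz": 0, "gripper": -1},
    {"dx": 0, "dy": 0, "dz": 0, "rx": 0, "ry": 0, "rz": 0, "gripper": -1}
  ]
}}

```text
clock: 7.6
tcp_pos: [0.5688, 0.1666, 0.1733]
orientation: [0.0, 3.141, -0.0]
contact_force: [0.4, -0.6, -2.8]
grip_width: 0.0094
gripper_force: 58.9
```

Emit:
{"fn": "step_arm", "kwargs": {
  "moves": [
    {"dx": -1.5, "dy": 0, "dz": 0, "rx": 0, "ry": 0, "rz": 0, "gripper": -1},
    {"dx": -1.5, "dy": 0, "dz": 0, "rx": 0, "ry": 0, "rz": 0, "gripper": -1},
    {"dx": 0, "dy": 0, "dz": 0, "rx": 0, "ry": 0, "rz": 0, "gripper": -1}
  ]
}}

```text
clock: 7.98
tcp_pos: [0.5717, 0.167, 0.1733]
orientation: [-0.0, 3.141, 0.001]
contact_force: [0.1, 0.6, -2.1]
grip_width: 0.0093
gripper_force: 58.9
```

Emit:
{"fn": "step_arm", "kwargs": {
  "moves": [
    {"dx": -1, "dy": 0, "dz": 0, "rx": 0, "ry": 0, "rz": 0, "gripper": -1},
    {"dx": -1, "dy": 0, "dz": 0, "rx": 0, "ry": 0, "rz": 0, "gripper": -1},
    {"dx": 0, "dy": 0, "dz": 0, "rx": 0, "ry": 0, "rz": 0, "gripper": -1}
  ]
}}

```text
clock: 8.35
tcp_pos: [0.5736, 0.167, 0.1733]
orientation: [-0.0, 3.142, 0.001]
contact_force: [-1.1, 2.6, -2.3]
grip_width: 0.0098
gripper_force: 58.9
```

Emit:
{"fn": "step_arm", "kwargs": {
  "moves": [
    {"dx": -1, "dy": 0, "dz": 0, "rx": 0, "ry": 0, "rz": 0, "gripper": -1},
    {"dx": -1, "dy": 0, "dz": 0, "rx": 0, "ry": 0, "rz": 0, "gripper": -1},
    {"dx": 0, "dy": 0, "dz": 0, "rx": 0, "ry": 0, "rz": 0, "gripper": -1}
  ]
}}

```text
clock: 8.72
tcp_pos: [0.5756, 0.1669, 0.1733]
orientation: [-0.0, 3.142, 0.0]
contact_force: [-1.4, 2.4, -2.2]
grip_width: 0.0097
gripper_force: 58.9
```

Emit:
{"fn": "step_arm", "kwargs": {
  "moves": [
    {"dx": -1, "dy": 0, "dz": 0, "rx": 0, "ry": 0, "rz": 0, "gripper": -1},
    {"dx": 0, "dy": 0, "dz": 0, "rx": 0, "ry": 0, "rz": 0, "gripper": -1}
  ]
}}

```text
clock: 8.98
tcp_pos: [0.5759, 0.1669, 0.1732]
orientation: [0.0, -3.14, -0.0]
contact_force: [-4.8, 2.5, -1.8]
grip_width: 0.0096
gripper_force: 59.1
```

Emit:
{"fn": "step_arm", "kwargs": {
  "moves": [
    {"dx": 0, "dy": 0.8, "dz": 0, "rx": 0, "ry": 0, "rz": 0, "gripper": -1},
    {"dx": 0, "dy": 0, "dz": 0, "rx": 0, "ry": 0, "rz": 0, "gripper": -1}
  ]
}}

```text
clock: 9.22
tcp_pos: [0.5761, 0.1671, 0.1731]
orientation: [-0.001, -3.141, 0.001]
contact_force: [-4.6, 1.7, -0.3]
grip_width: 0.0097
gripper_force: 59.1
```

Emit:
{"fn": "step_arm", "kwargs": {
  "moves": [
    {"dx": -1, "dy": 0, "dz": 0, "rx": 0, "ry": 0, "rz": 0, "gripper": -1},
    {"dx": 0, "dy": 0, "dz": 0, "rx": 0, "ry": 0, "rz": 0, "gripper": -1}
  ]
}}

```text
clock: 9.48
tcp_pos: [0.5772, 0.1672, 0.1731]
orientation: [-0.001, -3.141, 0.001]
contact_force: [-4.3, 3.1, -0.9]
grip_width: 0.0094
gripper_force: 59.1
```

Emit:
{"fn": "step_arm", "kwargs": {
  "moves": [
    {"dx": 0, "dy": 0.8, "dz": 0, "rx": 0, "ry": 0, "rz": 0, "gripper": -1},
    {"dx": 0, "dy": 0, "dz": 0, "rx": 0, "ry": 0, "rz": 0, "gripper": -1},
    {"dx": 0, "dy": 0, "dz": 0, "rx": 0, "ry": 0, "rz": 0, "gripper": -1}
  ]
}}

```text
clock: 9.85
tcp_pos: [0.5774, 0.1675, 0.1731]
orientation: [-0.001, -3.141, 0.001]
contact_force: [-4.2, -1.5, -1.3]
grip_width: 0.0094
gripper_force: 59.0
```

Emit:
{"fn": "step_arm", "kwargs": {
  "moves": [
    {"dx": -1, "dy": 0, "dz": 0, "rx": 0, "ry": 0, "rz": 0, "gripper": -1},
    {"dx": 0, "dy": 0, "dz": 0, "rx": 0, "ry": 0, "rz": 0, "gripper": -1}
  ]
}}

```text
clock: 10.1
tcp_pos: [0.5783, 0.1675, 0.1731]
orientation: [-0.001, -3.141, 0.001]
contact_force: [-5.7, -0.5, -1.4]
grip_width: 0.0092
gripper_force: 59.1
```

Emit:
{"fn": "step_arm", "kwargs": {
  "moves": [
    {"dx": -1, "dy": 0, "dz": 0, "rx": 0, "ry": 0, "rz": 0, "gripper": -1},
    {"dx": 0, "dy": 0, "dz": 0, "rx": 0, "ry": 0, "rz": 0, "gripper": -1}
  ]
}}

```text
clock: 10.35
tcp_pos: [0.579, 0.1675, 0.173]
orientation: [-0.001, -3.14, 0.001]
contact_force: [-7.2, -2.2, -0.9]
grip_width: 0.0094
gripper_force: 59.1
```

Emit:
{"fn": "step_arm", "kwargs": {
  "moves": [
    {"dx": -0.8, "dy": 0, "dz": 0, "rx": 0, "ry": 0, "rz": 0, "gripper": -1},
    {"dx": 0, "dy": 0, "dz": 0, "rx": 0, "ry": 0, "rz": 0, "gripper": -1},
    {"dx": 0, "dy": 0, "dz": 0, "rx": 0, "ry": 0, "rz": 0, "gripper": -1}
  ]
}}

```text
clock: 10.72
tcp_pos: [0.5796, 0.1675, 0.1729]
orientation: [-0.001, -3.14, 0.002]
contact_force: [-7.3, -0.4, -0.2]
grip_width: 0.0094
gripper_force: 59.2
```

Emit:
{"fn": "step_arm", "kwargs": {
  "moves": [
    {"dx": -0.3, "dy": 0, "dz": 1, "rx": 0, "ry": 0, "rz": 0, "gripper": -1},
    {"dx": 0, "dy": 0, "dz": 1, "rx": 0, "ry": 0, "rz": 0, "gripper": -1},
    {"dx": 0, "dy": 0, "dz": 0, "rx": 0, "ry": 0, "rz": 0, "gripper": -1}
  ]
}}

```text
clock: 11.1
tcp_pos: [0.5798, 0.1679, 0.171]
orientation: [-0.001, -3.14, 0.001]
contact_force: [-6.4, 0.6, 0.3]
grip_width: 0.0093
gripper_force: 59.2
```

Emit:
{"fn": "step_arm", "kwargs": {
  "moves": [
    {"dx": 0, "dy": 0, "dz": 1, "rx": 0, "ry": 0, "rz": 0, "gripper": -1},
    {"dx": 0, "dy": 0, "dz": 1, "rx": 0, "ry": 0, "rz": 0, "gripper": -1},
    {"dx": 0, "dy": 0, "dz": 0, "rx": 0, "ry": 0, "rz": 0, "gripper": -1}
  ]
}}

```text
clock: 11.48
tcp_pos: [0.5798, 0.1681, 0.169]
orientation: [-0.0, -3.14, 0.001]
contact_force: [-8.0, -0.5, 0.8]
grip_width: 0.0094
gripper_force: 59.2
```

Sliding freely.

Emit:
{"fn": "step_arm", "kwargs": {
  "moves": [
    {"dx": 0, "dy": 0, "dz": 1, "rx": 0, "ry": 0, "rz": 0, "gripper": -1},
    {"dx": 0, "dy": 0, "dz": 1, "rx": 0, "ry": 0, "rz": 0, "gripper": -1},
    {"dx": 0, "dy": 0, "dz": 1, "rx": 0, "ry": 0, "rz": 0, "gripper": -1},
    {"dx": 0, "dy": 0, "dz": 0, "rx": 0, "ry": 0, "rz": 0, "gripper": -1}
  ]
}}

```text
clock: 11.98
tcp_pos: [0.5798, 0.1682, 0.166]
orientation: [-0.0, -3.14, 0.0]
contact_force: [-7.0, -1.1, -0.8]
grip_width: 0.0098
gripper_force: 59.2
```

Emit:
{"fn": "step_arm", "kwargs": {
  "moves": [
    {"dx": 0, "dy": 0, "dz": 1, "rx": 0, "ry": 0, "rz": 0, "gripper": -1},
    {"dx": 0, "dy": 0, "dz": 1, "rx": 0, "ry": 0, "rz": 0, "gripper": -1},
    {"dx": 0, "dy": 0, "dz": 0, "rx": 0, "ry": 0, "rz": 0, "gripper": -1}
  ]
}}

```text
clock: 12.35
tcp_pos: [0.5798, 0.1684, 0.1641]
orientation: [0.0, -3.14, 0.0]
contact_force: [-6.8, 0.8, 1.2]
grip_width: 0.0092
gripper_force: 59.2
```

Emit:
{"fn": "step_arm", "kwargs": {
  "moves": [
    {"dx": 0, "dy": 0, "dz": 1, "rx": 0, "ry": 0, "rz": 0, "gripper": -1},
    {"dx": 0, "dy": 0, "dz": 1, "rx": 0, "ry": 0, "rz": 0, "gripper": -1},
    {"dx": 0, "dy": 0, "dz": 0, "rx": 0, "ry": 0, "rz": 0, "gripper": -1}
  ]
}}

```text
clock: 12.72
tcp_pos: [0.5798, 0.1684, 0.162]
orientation: [-0.0, -3.14, 0.0]
contact_force: [-7.2, -0.0, -0.2]
grip_width: 0.0097
gripper_force: 59.2
```

Emit:
{"fn": "step_arm", "kwargs": {
  "moves": [
    {"dx": 0, "dy": 0, "dz": 1, "rx": 0, "ry": 0, "rz": 0, "gripper": -1},
    {"dx": 0, "dy": 0, "dz": 1, "rx": 0, "ry": 0, "rz": 0, "gripper": -1},
    {"dx": 0, "dy": 0, "dz": 0, "rx": 0, "ry": 0, "rz": 0, "gripper": -1}
  ]
}}

```text
clock: 13.1
tcp_pos: [0.5798, 0.1684, 0.16]
orientation: [0.0, -3.14, -0.0]
contact_force: [-6.4, 0.4, -0.4]
grip_width: 0.0094
gripper_force: 59.2
```

Emit:
{"fn": "step_arm", "kwargs": {
  "moves": [
    {"dx": 0, "dy": 0, "dz": 1, "rx": 0, "ry": 0, "rz": 0, "gripper": -1},
    {"dx": 0, "dy": 0, "dz": 0.5, "rx": 0, "ry": 0, "rz": 0, "gripper": -1},
    {"dx": 0, "dy": 0, "dz": 0, "rx": 0, "ry": 0, "rz": 0, "gripper": -1}
  ]
}}

```text
clock: 13.48
tcp_pos: [0.5799, 0.1684, 0.1586]
orientation: [-0.0, -3.14, -0.0]
contact_force: [-7.0, 0.3, 0.3]
grip_width: 0.0095
gripper_force: 59.2
```

Emit:
{"fn": "step_arm", "kwargs": {
  "moves": [
    {"dx": 0, "dy": 0, "dz": 1, "rx": 0, "ry": 0, "rz": 0, "gripper": -1},
    {"dx": 0, "dy": 0, "dz": 0, "rx": 0, "ry": 0, "rz": 0, "gripper": -1}
  ]
}}

```text
clock: 13.72
tcp_pos: [0.5798, 0.1684, 0.1576]
orientation: [0.0, -3.14, 0.0]
contact_force: [-5.3, 0.1, 0.6]
grip_width: 0.0093
gripper_force: 59.2
```

Emit:
{"fn": "step_arm", "kwargs": {
  "moves": [
    {"dx": -0.3, "dy": 0, "dz": 0.7, "rx": 0, "ry": 0, "rz": 0, "gripper": -1},
    {"dx": 0, "dy": 0, "dz": 0, "rx": 0, "ry": 0, "rz": 0, "gripper": -1}
  ]
}}

```text
clock: 13.98
tcp_pos: [0.5802, 0.1684, 0.157]
orientation: [0.0, -3.14, -0.0]
contact_force: [-7.0, 0.1, 0.7]
grip_width: 0.0093
gripper_force: 59.3
```

Emit:
{"fn": "step_arm", "kwargs": {
  "moves": [
    {"dx": 0, "dy": 0, "dz": 0.7, "rx": 0, "ry": 0, "rz": 0, "gripper": -1},
    {"dx": 0, "dy": 0, "dz": 0, "rx": 0, "ry": 0, "rz": 0, "gripper": -1}
  ]
}}

```text
clock: 14.22
tcp_pos: [0.5803, 0.1684, 0.1566]
orientation: [-0.0, -3.14, -0.0]
contact_force: [-8.6, 0.1, 3.7]
grip_width: 0.0092
gripper_force: 59.5
```

Emit:
{"fn": "step_arm", "kwargs": {
  "moves": [
    {"dx": 0, "dy": 0, "dz": 0.7, "rx": 0, "ry": 0, "rz": 0, "gripper": -1},
    {"dx": 0, "dy": 0, "dz": 0, "rx": 0, "ry": 0, "rz": 0, "gripper": -1}
  ]
}}

```text
clock: 14.48
tcp_pos: [0.5804, 0.1684, 0.1562]
orientation: [-0.0, -3.141, -0.0]
contact_force: [-9.1, -0.3, 5.6]
grip_width: 0.0097
gripper_force: 59.8
```

The seat is felt at the slots' top: 16 mm of travel and Fz rose to 5.6 N. I'll release.

Emit:
{"fn": "step_arm", "kwargs": {
  "moves": [
    {"dx": 0.5, "dy": 0, "dz": 0, "rx": 0, "ry": 0, "rz": 0, "gripper": -1},
    {"dx": 0, "dy": 0, "dz": 0, "rx": 0, "ry": 0, "rz": 0, "gripper": 0},
    {"dx": 0, "dy": 0, "dz": 0, "rx": 0, "ry": 0, "rz": 0, "gripper": 0},
    {"dx": 0, "dy": 0, "dz": 0, "rx": 0, "ry": 0, "rz": 0, "gripper": 0},
    {"dx": 0, "dy": 0, "dz": 0, "rx": 0, "ry": 0, "rz": 0, "gripper": 0},
    {"dx": 0, "dy": 0, "dz": 0, "rx": 0, "ry": 0, "rz": 0, "gripper": 0}
  ]
}}

```text
clock: 15.22
tcp_pos: [0.5806, 0.1682, 0.1557]
orientation: [0.0, 3.141, 0.0]
contact_force: [0.3, -0.3, 0.2]
grip_width: 0.0428
gripper_force: 0.0
```

```bash
python3 - <<'E'
from h import *
o=r.get_obs();print(o["clock"],o["tcp_pos"],o["contact_force"],o["grip_width"])
w=r.grab_frame("wrist");s=r.grab_frame("scene")
b=cv2.resize(s[140:220,250:340],None,fx=5,fy=5,interpolation=cv2.INTER_CUBIC)
o=np.zeros((600,800,3),np.uint8);o[:400,:450]=b;o[180:600,450:800]=w[:,105:455]
cv2.imwrite("pics/c5.png",o)
E
```

```text
15.225 [0.58061533 0.16822827 0.1556963 ] [ 0.31796868 -0.34330964  0.15174124] 0.04283462060702199
```

View pics/c5.png

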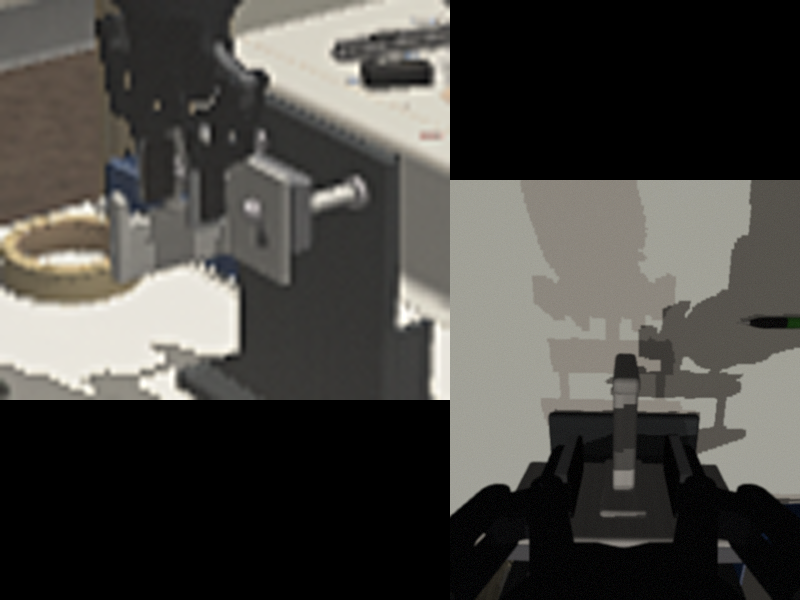

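The hanger hangs level and locked: the right pin head shows at the slot top (252,207), with the wide opening below it. The arm is free between the open fingers. I'll retreat straight up.

Emit:
{"fn": "step_arm", "kwargs": {
  "moves": [
    {"dx": 0, "dy": 0, "dz": -10, "rx": 0, "ry": 0, "rz": 0, "gripper": 0},
    {"dx": 0, "dy": 0, "dz": -20, "rx": 0, "ry": 0, "rz": 0, "gripper": 0},
    {"dx": 0, "dy": 0, "dz": -30, "rx": 0, "ry": 0, "rz": 0, "gripper": 0},
    {"dx": 0, "dy": 0, "dz": -30, "rx": 0, "ry": 0, "rz": 0, "gripper": 0},
    {"dx": 20, "dy": 0, "dz": -10, "rx": 0, "ry": 0, "rz": 0, "gripper": 0},
    {"dx": 30, "dy": 0, "dz": 0, "rx": 0, "ry": 0, "rz": 0, "gripper": 0},
    {"dx": 30, "dy": 0, "dz": 0, "rx": 0, "ry": 0, "rz": 0, "gripper": 0},
    {"dx": 0, "dy": 0, "dz": 0, "rx": 0, "ry": 0, "rz": 0, "gripper": 0},
    {"dx": 0, "dy": 0, "dz": 0, "rx": 0, "ry": 0, "rz": 0, "gripper": 0}
  ]
}}

```text
clock: 16.45
tcp_pos: [0.5012, 0.1683, 0.2565]
orientation: [0.0, 3.14, 0.001]
contact_force: [0.2, 0.2, 0.1]
grip_width: 0.0423
gripper_force: 0.0
```

```bash
python3 - <<'E'
from h import *
s=r.grab_frame("scene")
cv2.imwrite("pics/c6.png",cv2.resize(s[140:220,250:340],None,fx=6,fy=6,interpolation=cv2.INTER_CUBIC))
E
```

```text
(no output)
```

View pics/c6.png

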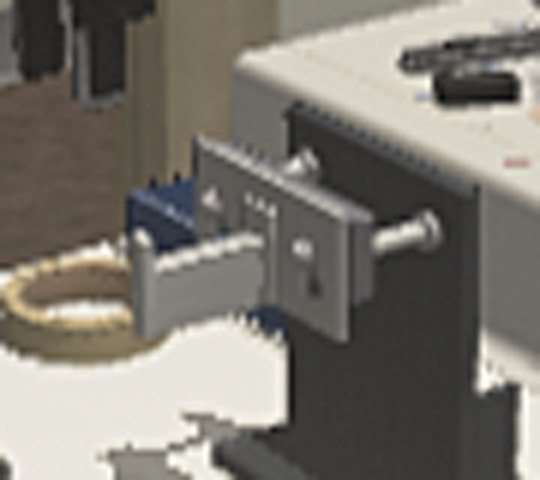

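Both heads show at the slot tops, (212,197) and (302,247). The hanger is level and the gripper is clear, so I'll hand in.

```bash
python3 -c "
from bench import r
print(r.hand_in())"
```

```text
the job is handed in; nothing more can be done
None
```

The hanger is hung on the stand, released and level with both pins at the top of their slots, at under about 11 N at the hand in every reading; the job is handed in at about 16.5 s, but no verdict was returned.

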